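# Stand the big capacitor up against the test backplate

## Robot

A 6-joint arm with a two-finger parallel gripper is mounted at the origin on the work surface. World frame = base frame: x ahead of the robot, y to its left, z up, the work surface at z = 0. Lengths are in mm, angles in rad, forces in N, time in s.
With the tool pointing down it reaches from about 275 to 1000 mm from the base axis. Payload 8.4 kg.
Tool frame: the origin (TCP) lies between the finger pads; the fingertips stand r.nose_length ahead of it and the grasp point (between the pads) lies 8 mm behind it (r.nose_length is the distance from the TCP to the fingertips, in mm); y points along the fingers, x is the direction in which the jaws open and shut, and the axes are right-handed (so a half turn about y gives the same grasp; the last joint's range is limited). The gripper opens to 85 mm and grips with 20 to 120 N. Pads are 22 mm wide; open, the fingers measure 114 mm over their backs; the gripper's body (76 mm by 85 mm) begins 54 mm behind the grasp point. The pads swing forward as they close: fully open they stand 13 mm farther back than shut.
Start: joints at [1.126, 0.353, 1.633, -0, 1.155, -0.002], TCP at [267.793, 564.725, 242.281] pointing down, gripper open.
Joint ranges: [-2.63, 2.63], [-0.92, 2.1], [0.06, 2.66], [-1.3, 4.44], [0, 2.69], [-3.02, 3.02]. Speed limits (rad/s): [2.22, 2.22, 2.79, 3.14, 3.14, 3.14].

## Interface

Orientations are given as [roll, pitch, yaw] about the fixed x, y, z axes, in that order (R = Rz(yaw) Ry(pitch) Rx(roll)).
In Python, from rig import r, cams, order gives the robot as it stands. The module is installed in compiled form; this text tells all that it offers.
- The arm moves only by the shell command python3 -m crank 'ROWS' [FORCE]. ROWS is JSON, a list of rows, each a list of 7 numbers: the turn, a rotation vector about the tool's x, y, z in degrees, then the shift along the tool's x, y, z in cm, then the opening, from -1 (shut) to 1 (fully open). A call has exactly 10 rows; each row shifts and turns the pose as measured when the row begins, along the tool's axes as they then stand; what a row does not reach is not made up. A row lasts 1/12 s, in which the tool goes at most 41.7 mm and 7.16 degrees, less where a joint would pass 70% of its speed; a pose out of reach is approached as far as the arm can. A call with a gripper value outside its range is refused whole. The fingers move at their own pace and stop on an object; FORCE is the grip in N (left out, the last holds). Time passes only in rows, so rows that do not move let the fingers close, or fill a call up. It gives the time, the measured TCP pose, the force and the opening at its end, in the units of the state.
- r.sense(): the state, without advancing time (a new reading comes with each control period).
- cams.grab_frame(name): name is "scene" or "top" or "wrist"; returns the picture (400x640x3 uint8, blue, green, red); there is no depth.
- cams.camera_info(name): a dict with "intrinsics" (3x3 intrinsics, pixels), "view" (4x4, takes a point from world to camera coordinates); the wrist camera has in their place "hand_eye" (4x4, takes a point from camera to tool coordinates, whose origin is the TCP and whose axes are the tool frame's). Camera axes: x right, y up, looking along -z (the intrinsics and any distortion apply to the point x, -y, -z); pixel columns grow to the right and rows downward; lengths in mm; the calibration is good to about 2 mm. A picture is of the moment at which its call begins: read the wrist's pose just before it. camera_info takes no time and is no camera call.
- order.sign_off(): hands the job in, once; it reports no verdict.
The state is a dict: "clock": time; "qpos": joint angles; "qvel": joint speeds; "joint_efforts": joint torques, N m; "eef_pos": TCP position; "tcp_rot": TCP orientation; "contact_force": force on the tool from outside, world axes, zero at the start; "wrist_torque": the same for the moment, N m; "opening": opening from 0.0 (shut) to 1.0 (fully open).
Only numpy, scipy, OpenCV 4.12 (cv2) and the standard library are available. Lean on these libraries where they do the work, as an engineer would, in place of code of your own. Each camera call takes 0.05 s, during which the arm holds its last target.

## Task

The big can capacitor lying on the lab bench has to stand terminals up at the steel backplate so that it can be tested. Slide it along the bench until its plain end butts against the plate, then raise the terminal end and tip it upright there, never lifting it clear of the bench, and leave it standing close against the front of the plate, not sticking out past the plate's sides. Do not disturb the smaller capacitor or the solder reel.

Things in the scene. Friction and masses are not known exactly. Their poses are not given: they have to be found in the camera images.
- capacitor: The big capacitor: bare aluminium cylinder, 50 mm diameter, 140 mm long, 0.28 to 0.46 kg; one end has a black disc and two brass screw terminals 8 mm tall, the other (foot) is plain and flat. Origin at the foot's centre, z along the axis to the terminals; roll is of no importance. Starts lying on the bench, foot 20 to 70 mm from the plate's front and within 12 degrees of square to it; it can roll.
- backplate: The stop: fixed upright steel plate 140 mm wide, 70 high, 8 thick, with a low flange 60 mm deep behind. Origin on the bench at the middle of its front face; x points level into the plate, y along the face, z up; the free space in front has x below 0. The lying can's origin butts at x = 0; stood against the plate it is at x = -25 mm. While raised, its foot slides in the corner of plate and bench.
- small_capacitor: A bystander: a smaller aluminium can capacitor lying on the bench, 35 mm in diameter, 80 mm long, with two small brass terminals. Origin at the centre of its plain end, z along its axis to the terminals. Leave it alone.
- solder_reel: A bystander: a reel of solder wire standing on its flange, 60 mm in diameter, 50 mm high, black flanges. Origin at the centre of its underside. Leave it alone.
There are look-alikes about, which are no part of the job. Leave any blue, green or orange look-alike of the capacitor alone.

How it is judged:
By the outcome, as a careful person would: the job done as asked, in the order asked, and still so for the second after the job is handed in, with the robot touching nothing.
It also fails if it takes over 35 s, if anything falls off the work surface, if the arm or the gripper's body presses on something with over 40 N, if the wrist force passes 120 N, or if a joint passes its speed limit or range.

## Working session

There is one attempt and no reset: what is moved stays moved. The work goes in short steps, Python scripts to look and compute and a shell command to move; the robot and the scene stay as the last step left them, time stands still between calls to the robot, and variables do not carry over. Pictures are saved under pics/ and viewed, and the job is handed in when it is done.

```bash
mkdir -p pics
python3 - <<'E'
from rig import r,cams,order
import cv2,numpy as np
np.set_printoptions(precision=4,suppress=True)
print(r.sense(), r.nose_length)
for n in("scene","top"):
    print(n,cams.camera_info(n)); cv2.imwrite(f"pics/{n}0.png",cams.grab_frame(n))
print(cams.camera_info("wrist"))
E
```

```text
{'clock': 0.0, 'qpos': array([ 1.1256,  0.3536,  1.6341, -0.    ,  1.1552, -0.0024]), 'qvel': array([-0.0003, -0.0005, -0.0004, -0.001 ,  0.0004,  0.0014]), 'joint_efforts': array([ -0.0008, -60.524 , -34.2077,   0.0001,   0.009 ,   0.    ]), 'eef_pos': array([267.6099, 564.299 , 241.5693]), 'tcp_rot': array([-1.5708,  0.0014,  1.128 ]), 'contact_force': array([ 0.4697, -0.216 ,  1.0513]), 'wrist_torque': array([ 0.0065, -0.0204, -0.0069]), 'opening': 0.9991963630303169} 11.0
scene {'intrinsics': array([[517.5825,   0.    , 320.485 ],
       [  0.    , 517.5825, 197.6039],
       [  0.    ,   0.    ,   1.    ]]), 'view': array([[   -0.6166,     0.7872,     0.0075,   346.4916],
       [   -0.6791,    -0.5367,     0.5008,   309.1971],
       [    0.3983,     0.3037,     0.8655, -1589.6729],
       [    0.    ,     0.    ,     0.    ,     1.    ]])}
top {'intrinsics': array([[404.5348,   0.    , 327.645 ],
       [  0.    , 404.5348, 204.8803],
       [  0.    ,   0.    ,   1.    ]]), 'view': array([[    0.0009,    -0.9996,    -0.0277,    -0.9682],
       [    0.9927,    -0.0025,     0.1205,  -505.3598],
       [   -0.1205,    -0.0276,     0.9923, -1209.5038],
       [    0.    ,     0.    ,     0.    ,     1.    ]])}
{'intrinsics': array([[319.3153,   0.    , 315.0504],
       [  0.    , 319.3153, 199.3576],
       [  0.    ,   0.    ,   1.    ]]), 'hand_eye': array([[   1.    ,    0.0003,   -0.0005,    0.2603],
       [  -0.0006,    0.2929,   -0.9561, -131.5397],
       [  -0.0002,    0.9561,    0.2929,   74.9792],
       [   0.    ,    0.    ,    0.    ,    1.    ]])}
```

View pics/scene0.png

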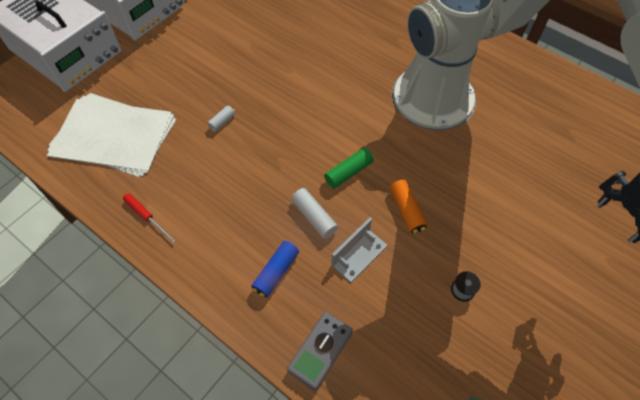

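View pics/top0.png

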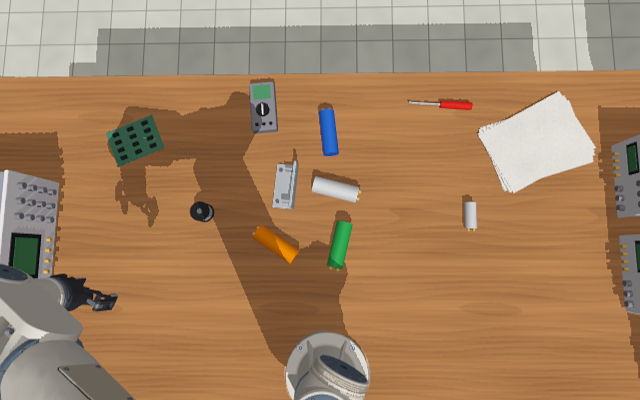

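Run:
```python
import cv2
a=cv2.imread("pics/top0.png")[90:290,220:420]; b=cv2.imread("pics/scene0.png")[130:310,240:440]
cv2.imwrite("pics/t0z.png",cv2.resize(a,(600,600),interpolation=cv2.INTER_CUBIC))
cv2.imwrite("pics/s0z.png",cv2.resize(b,(600,540),interpolation=cv2.INTER_CUBIC))
```

```text
(no output)
```

View pics/t0z.png

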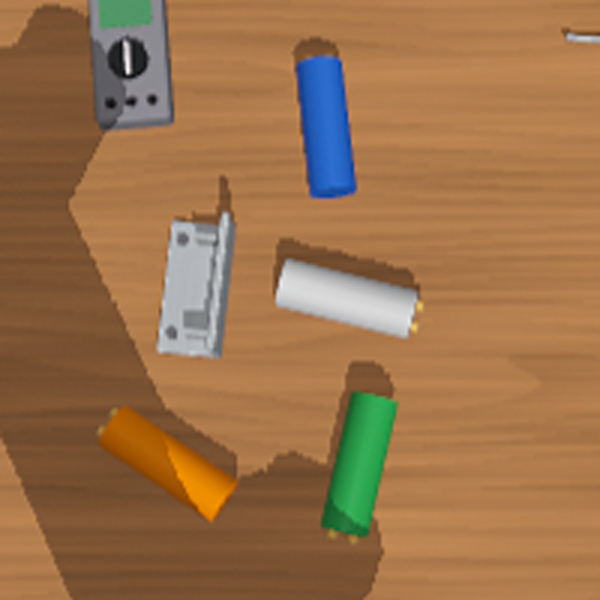

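View pics/s0z.png

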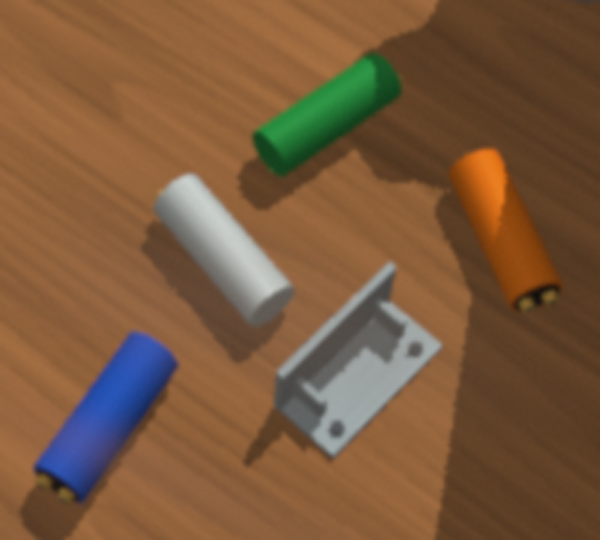

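```bash
cat > h.py <<'E'
from rig import r,cams
import cv2,numpy as np
np.set_printoptions(precision=2,suppress=True)
def proj(n,P,info=None):
    i=info or cams.camera_info(n); V=i["view"];K=i["intrinsics"]
    p=np.c_[P,np.ones(len(P))]@V.T; u=K@np.array([p[:,0],-p[:,1],-p[:,2]]); return (u[:2]/u[2]).T
def ray(n,uv,z,info=None):
    i=info or cams.camera_info(n); V=i["view"];K=i["intrinsics"]
    d=np.linalg.inv(K)@[uv[0],uv[1],1]; d=np.array([d[0],-d[1],-d[2]])
    R=V[:3,:3];c=-R.T@V[:3,3];w=R.T@d; return c+w*(z-c[2])/w[2]
def can(p,f=(0,0),rad=25,L=140):
    x,y,a=p; t=np.linspace(0,2*np.pi,40)
    d=np.array([np.cos(a),np.sin(a),0]);n=np.array([-d[1],d[0],0]);z=np.array([0,0,1])
    c=np.array([x,y,rad]); return np.vstack([c+s*d+rad*(np.cos(t)[:,None]*n+np.sin(t)[:,None]*z) for s in(0,L)])
E
cat > m.py <<'E'
from h import *
from scipy.optimize import minimize
P=lambda u,v:(u/3+220,v/3+90); S=lambda u,v:(u/3+240,v/3+130)
print("top plate z70",ray("top",P(234,213),70),ray("top",P(220,357),70))
print("scene plate z70",ray("scene",S(393,262),70),ray("scene",S(277,373),70))
print("flange far top z0",ray("top",P(173,220),4),ray("top",P(157,352),4))
print("flange far scene",ray("scene",S(441,345),4),ray("scene",S(333,457),4))
def mask(n,box):
    im=cv2.imread(f"pics/{n}0.png"); h=cv2.cvtColor(im,cv2.COLOR_BGR2HSV)
    m=((h[...,1]<50)&(h[...,2]>100)).astype(np.uint8); o=np.zeros_like(m); x0,y0,x1,y1=box
    o[y0:y1,x0:x1]=m[y0:y1,x0:x1]
    k,l,s,c=cv2.connectedComponentsWithStats(o); j=1+np.argmax(s[1:,4]); print(n,s[j]); return (l==j).astype(np.uint8)
M={"top":mask("top",(305,165,370,210)),"scene":mask("scene",(285,180,340,245))}
I={n:cams.camera_info(n) for n in M}
def cost(p,ns=("top","scene")):
    c=0
    for n in ns:
        h=cv2.convexHull(proj(n,can(p),I[n]).astype(np.float32))
        b=np.zeros((400*4,640*4),np.uint8); cv2.fillConvexPoly(b,np.round((h*4+1.5)*16).astype(np.int32),1,shift=4)
        b=cv2.resize(b.astype(np.float32),(640,400),interpolation=cv2.INTER_AREA); c+=np.abs(b-M[n]).sum()
    return c
c0=ray("top",P(280,285),25)
for ns in(("top","scene"),("top",),("scene",)):
    best=min((minimize(cost,[c0[0]+dx,c0[1],-1.7+da],args=(ns,),method="Nelder-Mead",options=dict(initial_simplex=np.array([[c0[0],c0[1],-1.7+da],[c0[0]+15,c0[1],-1.7],[c0[0],c0[1]+15,-1.7],[c0[0],c0[1],-1.85+da]]))) for dx in(0,) for da in(0,.15,-.1)),key=lambda r:r.fun)
    print(ns,best.x,best.fun)
E
python3 m.py
```

```text
top plate z70 [633.97  87.    70.  ] [488.49  99.48  70.  ]
scene plate z70 [494.7  107.75  70.  ] [634.98  92.83  70.  ]
flange far top z0 [642.16 158.58   4.  ] [501.25 173.17   4.  ]
flange far scene [502.72 171.34   4.  ] [641.97 158.68   4.  ]
top [312 176  47  27 749]
scene [292 188  45  49 928]
('top', 'scene') [572.67  41.75  -1.83] 188.375
('top',) [572.7   43.14  -1.82] 30.625
('scene',) [570.66  37.5   -1.83] 131.1875
```

```bash
cat >> h.py <<'E'
from scipy.spatial.transform import Rotation as Ro, Slerp
def tool(f,th):  # f: heading angle of plate direction, th: tilt deg
    return Ro.from_euler('xyz',[-np.pi/2,0,f-np.pi/2])*Ro.from_rotvec([np.radians(th),0,0])
def now():
    s=r.sense(); return np.array(s["eef_pos"]),Ro.from_euler('xyz',s["tcp_rot"]),s
def plan(pts,p=None,R=None,g=1):
    """pts: list of (pos,Rot) one per row"""
    if p is None: p,R,_=now()
    for q,Q in pts:
        t=np.degrees((R.inv()*Q).as_rotvec()); d=R.inv().apply(q-p)/10
        print([float(round(v,2)) for v in [*t,*d]],"|d|%.2f t%.1f"%(np.linalg.norm(d),np.linalg.norm(t)))
        p,R=q,Q
def line(q,Q,n):
    p,R,_=now(); S=Slerp([0,1],Ro.concatenate([R,Q]))
    return [(p+(q-p)*k/n,S(k/n)) for k in range(1,n+1)]
F0=1.317; G0=np.array([545.3,-62,27.])
O=np.array([563.3,97.3,0]); A=1.475
ex=np.array([np.cos(A),np.sin(A),0]); ey=np.array([-np.sin(A),np.cos(A),0]); ez=np.array([0,0,1.])
def grasp(G,f,th,back=0):
    Q=tool(f,th); return G+Q.apply([0,8-back,0]),Q
E
python3 - <<'E'
from h import *
q,Q=grasp(G0,F0,40,110); print(q); plan(line(q,Q,20))
E
```

```text
[ 528.84 -125.46  105.14]
[1.67, 3.78, -1.38, -2.56, 0.69, -2.66] |d|3.75 t4.4
[1.67, 3.78, -1.38, -2.39, 0.55, -2.84] |d|3.75 t4.4
[1.67, 3.78, -1.38, -2.21, 0.41, -3.01] |d|3.75 t4.4
[1.67, 3.78, -1.38, -2.01, 0.26, -3.15] |d|3.75 t4.4
[1.67, 3.78, -1.38, -1.8, 0.12, -3.29] |d|3.75 t4.4
[1.67, 3.78, -1.38, -1.58, -0.01, -3.4] |d|3.75 t4.4
[1.67, 3.78, -1.38, -1.35, -0.15, -3.49] |d|3.75 t4.4
[1.67, 3.78, -1.38, -1.12, -0.28, -3.57] |d|3.75 t4.4
[1.67, 3.78, -1.38, -0.87, -0.41, -3.63] |d|3.75 t4.4
[1.67, 3.78, -1.38, -0.62, -0.53, -3.66] |d|3.75 t4.4
[1.67, 3.78, -1.38, -0.36, -0.65, -3.68] |d|3.75 t4.4
[1.67, 3.78, -1.38, -0.1, -0.77, -3.67] |d|3.75 t4.4
[1.67, 3.78, -1.38, 0.16, -0.87, -3.64] |d|3.75 t4.4
[1.67, 3.78, -1.38, 0.42, -0.97, -3.6] |d|3.75 t4.4
[1.67, 3.78, -1.38, 0.68, -1.06, -3.53] |d|3.75 t4.4
[1.67, 3.78, -1.38, 0.94, -1.14, -3.45] |d|3.75 t4.4
[1.67, 3.78, -1.38, 1.19, -1.22, -3.34] |d|3.75 t4.4
[1.67, 3.78, -1.38, 1.44, -1.28, -3.22] |d|3.75 t4.4
[1.67, 3.78, -1.38, 1.68, -1.33, -3.08] |d|3.75 t4.4
[1.67, 3.78, -1.38, 1.91, -1.38, -2.92] |d|3.75 t4.4
```

```bash
python3 -m crank '[[1.7,3.8,-1.4,-2.6,0.3,-2.7,1],[1.7,3.8,-1.4,-2.4,0.2,-2.8,1],[1.7,3.8,-1.4,-2.2,0.1,-3,1],[1.7,3.8,-1.4,-2,0,-3.2,1],[1.7,3.8,-1.4,-1.8,-0.1,-3.3,1],[1.7,3.8,-1.4,-1.6,-0.2,-3.4,1],[1.7,3.8,-1.4,-1.35,-0.3,-3.5,1],[1.7,3.8,-1.4,-1.1,-0.4,-3.6,1],[1.7,3.8,-1.4,-0.9,-0.5,-3.6,1],[1.7,3.8,-1.4,-0.6,-0.6,-3.65,1]]' 40
python3 - <<'E'
from h import *
print(now()[2]["qpos"])
q,Q=grasp(G0,F0,40,110); plan(line(q,Q,12))
E
```

```text
clock: 0.93
eef_pos: [397.3, 211.0, 188.5]
tcp_rot: [-1.198, -0.137, 0.414]
contact_force: [1.8, -0.0, -0.9]
opening: 1.002
[ 0.2   0.13  2.14  0.52  0.89 -0.57]
[1.27, 3.07, -1.09, -0.22, -0.47, -3.05] |d|3.09 t3.5
[1.27, 3.07, -1.09, -0.05, -0.54, -3.04] |d|3.09 t3.5
[1.27, 3.07, -1.09, 0.13, -0.61, -3.03] |d|3.09 t3.5
[1.27, 3.07, -1.09, 0.3, -0.67, -3.0] |d|3.09 t3.5
[1.27, 3.07, -1.09, 0.47, -0.73, -2.96] |d|3.09 t3.5
[1.27, 3.07, -1.09, 0.65, -0.78, -2.92] |d|3.09 t3.5
[1.27, 3.07, -1.09, 0.82, -0.83, -2.86] |d|3.09 t3.5
[1.27, 3.07, -1.09, 0.98, -0.88, -2.79] |d|3.09 t3.5
[1.27, 3.07, -1.09, 1.15, -0.92, -2.72] |d|3.09 t3.5
[1.27, 3.07, -1.09, 1.31, -0.96, -2.63] |d|3.09 t3.5
[1.27, 3.07, -1.09, 1.47, -0.99, -2.53] |d|3.09 t3.5
[1.27, 3.07, -1.09, 1.62, -1.02, -2.43] |d|3.09 t3.5
```

```bash
python3 -m crank '[[1.4,3.4,-1.2,0,-0.3,-3.4,1],[1.4,3.4,-1.2,0.2,-0.4,-3.4,1],[1.4,3.4,-1.2,0.3,-0.6,-3.4,1],[1.4,3.4,-1.2,0.5,-0.7,-3.3,1],[1.4,3.4,-1.2,0.7,-0.8,-3.3,1],[1.4,3.4,-1.2,0.9,-0.9,-3.2,1],[1.4,3.4,-1.2,1.1,-0.9,-3.1,1],[1.4,3.4,-1.2,1.3,-1,-3,1],[1.4,3.4,-1.2,1.5,-1,-2.9,1],[1.4,3.4,-1.2,1.6,-1,-2.7,1]]'
python3 - <<'E'
from h import *
p,R,s=now(); print(p,s["qpos"])
im=cams.grab_frame("wrist"); cv2.imwrite("pics/w1.png",im); cv2.imwrite("pics/top1.png",cams.grab_frame("top"))
h=cams.camera_info("wrist"); H=h["hand_eye"]; T=np.eye(4);T[:3,:3]=R.as_matrix();T[:3,3]=p
V=np.linalg.inv(T@H); info=dict(view=V,intrinsics=h["intrinsics"])
np.savez("pics/w1.npz",V=V,K=h["intrinsics"])
o=im.copy()
cv2.polylines(o,[np.round(cv2.convexHull(proj("w",can([572.6,42.5,-1.825]),info).astype(np.float32))).astype(int)],True,(0,0,255),1)
c=[O+a*ey+b*ez for a,b in((-70,0),(70,0),(70,70),(-70,70))]
cv2.polylines(o,[np.round(proj("w",np.array(c),info)).astype(int)],True,(255,0,255),1)
cv2.imwrite("pics/w1o.png",o)
q,Q=grasp(G0,F0,40,110); plan(line(q,Q,4))
E
```

```text
clock: 1.77
eef_pos: [528.3, -114.1, 100.0]
tcp_rot: [-0.88, -0.013, -0.242]
contact_force: [1.1, 0.4, 0.6]
opening: 1.003
[ 528.26 -114.12   99.99] [-0.59  0.56  1.89  0.75  1.09 -0.85]
[0.13, 0.23, 0.07, 0.05, -0.26, -0.06] |d|0.27 t0.3
[0.13, 0.23, 0.07, 0.05, -0.26, -0.06] |d|0.27 t0.3
[0.13, 0.23, 0.07, 0.05, -0.26, -0.06] |d|0.27 t0.3
[0.13, 0.23, 0.07, 0.05, -0.26, -0.06] |d|0.27 t0.3
```

View pics/w1o.png

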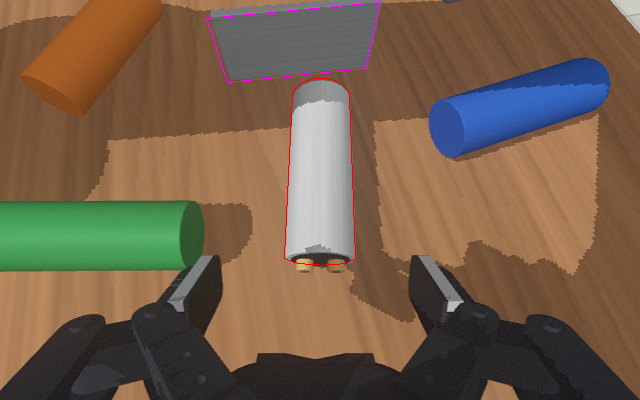

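Run:
```python
from h import *
P=lambda u,v:(u/3+220,v/3+90)
d=np.array([np.cos(-1.825),np.sin(-1.825),0]); n=np.array([-d[1],d[0],0]); f0=np.array([572.6,42.5,0])
for uv in((350,393),(397,400),(374,395),(345,533)):
    w=ray("top",P(*uv),25); print(w,"s%.0f lat%.0f"%((w-f0)@d,(w-f0)@n))
z=np.load("pics/w1.npz"); I=dict(view=z["V"],intrinsics=z["K"])
for uv,zz in (((204,235),25),((190,203),45),((195,269),3)):
    w=ray("w",uv,zz,I); print(w,"s%.0f lat%.0f"%((w-f0)@d,(w-f0)@n))
q,Q=grasp(G0,F0,40,0); plan(line(q,Q,6))
```

```text
[456.24 -28.9   25.  ] s98 lat-95
[449.02 -76.77  25.  ] s147 lat-90
[454.16 -53.37  25.  ] s123 lat-91
[314.92 -23.61  25.  ] s129 lat-233
[460.48 -57.44  25.  ] s125 lat-83
[458.99 -39.78  45.  ] s108 lat-89
[445.11 -74.65   3.  ] s145 lat-94
[0.09, 0.15, 0.05, 0.02, 1.66, -0.03] |d|1.66 t0.2
[0.09, 0.15, 0.05, 0.03, 1.66, -0.03] |d|1.66 t0.2
[0.09, 0.15, 0.05, 0.03, 1.66, -0.03] |d|1.66 t0.2
[0.09, 0.15, 0.05, 0.03, 1.66, -0.03] |d|1.66 t0.2
[0.09, 0.15, 0.05, 0.03, 1.66, -0.03] |d|1.66 t0.2
[0.09, 0.15, 0.05, 0.03, 1.66, -0.04] |d|1.66 t0.2
```

```bash
python3 -m crank '[[0.1,0.2,0,0,1.5,0,0.8],[0.1,0.2,0,0,1.8,0,0.8],[0.1,0.1,0,0,1.8,0,0.8],[0.1,0.1,0,0,1.8,0,0.8],[0.1,0.1,0,0,1.5,0,0.8],[0,0,0,0,1.2,0,0.8],[0,0,0,0,0.6,0,0.8],[0,0,0,0,0.3,0,0.8],[0,0,0,0,0,0,0.8],[0,0,0,0,0,0,0.8]]'
python3 - <<'E'
from h import *
p,R,s=now(); print(p,s["qpos"])
cv2.imwrite("pics/w2.png",cams.grab_frame("wrist"))
q,Q=grasp(G0,F0,40,0); plan(line(q,Q,1))
E
```

```text
clock: 2.7
eef_pos: [543.0, -39.7, 10.7]
tcp_rot: [-0.875, -0.001, -0.246]
contact_force: [0.1, 0.1, 0.4]
opening: 0.899
[543.02 -39.74  10.67] [-0.47  0.7   1.95  0.91  0.91 -0.95]
[0.15, 0.37, -0.2, 0.76, -1.78, -0.56] |d|2.01 t0.4
```

View pics/w2.png

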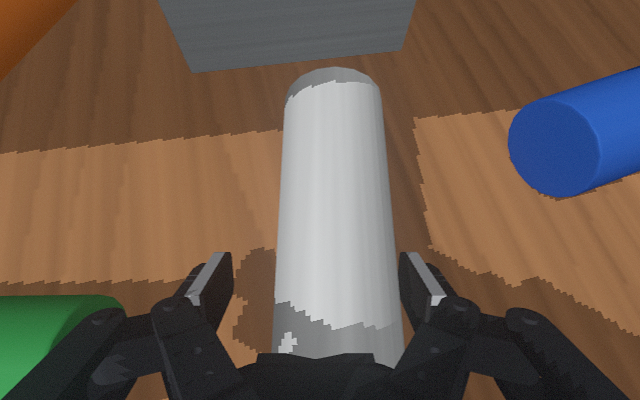

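```bash
python3 -m crank '[[0,0.2,-0.1,0.35,-0.6,-0.2,0.8],[0,0.2,-0.1,0.3,-0.6,-0.2,0.8],[0,0,0,0,-0.1,0,0.8],[0,0,0,0,0,0,-1],[0,0,0,0,0,0,-1],[0,0,0,0,0,0,-1],[0,0,0,0,0,0,-1],[0,0,0,0,0,0,-1],[0,0,0,0,0,0,-1],[0,0,0,0,0,0,-1]]' 40
python3 - <<'E'
from h import *
p,R,s=now(); print(p,s["qpos"],s["contact_force"])
im=cams.grab_frame("wrist");cv2.imwrite("pics/w3.png",im)
cv2.imwrite("pics/s3.png",cv2.resize(cams.grab_frame("scene")[130:310,240:440],(600,540)))
y=R.apply([0,1,0]);print(y, R.apply([1,0,0]),"grasp",p-8*y)
E
```

```text
clock: 3.58
eef_pos: [548.6, -57.3, 21.6]
tcp_rot: [-0.877, -0.005, -0.258]
contact_force: [-1.1, -0.7, 2.5]
opening: 0.571
[548.63 -57.33  21.58] [-0.49  0.69  1.93  0.88  0.94 -0.92] [-1.07 -0.74  2.45]
[ 0.17  0.62 -0.77] [ 0.97 -0.26  0.  ] grasp [547.29 -62.28  27.73]
```

View pics/w3.png

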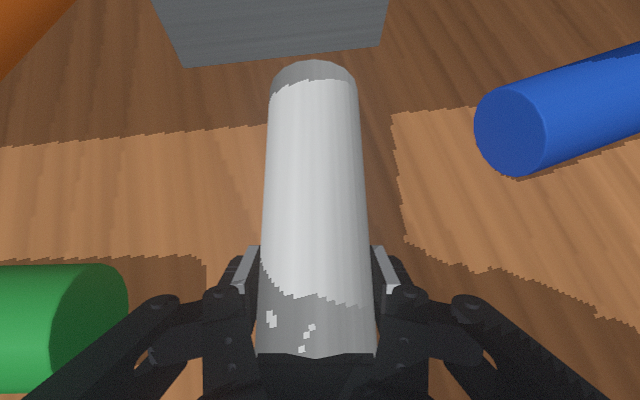

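View pics/s3.png

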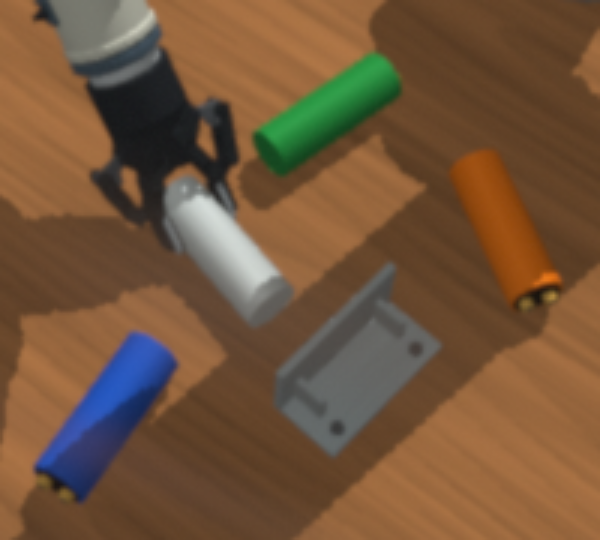

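```bash
cat >> h.py <<'E'
P0=np.array([548.63,-57.33,21.58]); R0=Ro.from_euler('xyz',[-.877,-.005,-.258])
def canframe(heading,phi): # axes: cols u (foot->terminals), jaw, n(up side)
    f=np.array([np.cos(heading),np.sin(heading),0]); j=np.array([f[1],-f[0],0]); c,s=np.cos(phi),np.sin(phi)
    u=-f*c+ez*s; n=f*s+ez*c
    return Ro.from_matrix(np.array([u,np.cross(n,u),n]).T)
H0=1.313; _f=np.array([np.cos(H0),np.sin(H0),0]); _g=P0-8*R0.apply([0,1,0]); C0=np.array([_g[0],_g[1],25])+108*_f
K0=canframe(H0,0); REL=K0.inv().apply(P0-C0); RR=K0.inv()*R0
def pose(C,heading,phi):
    K=canframe(heading,phi); return C+K.apply(REL),K*RR
def pf(x,y,z): return O+x*ex+y*ey+z*ez
def state():
    p,R,s=now(); K=R*RR.inv(); C=p-K.apply(REL); u=K.apply([1,0,0]); 
    print("t%.2f foot plate-frame"%s["clock"],np.array([(C-O)@ex,(C-O)@ey,C[2]]),"phi %.1f head-err %.1f"%(np.degrees(np.arcsin(u[2])),np.degrees(np.arctan2(-u[1],-u[0])-A)),"F",s["contact_force"],"M",s["wrist_torque"],"op %.3f"%s["opening"],"q",s["qpos"])
E
python3 - <<'E'
from h import *
state(); q,Q=pose(pf(-4,-10,24.5),A,0); plan(line(q,Q,8))
E
```

```text
t3.68 foot plate-frame [-53.77 -16.74  25.01] phi -0.0 head-err -9.3 F [-1.39 -1.59  1.27] M [-0.28  0.13  0.05] op 0.571 q [-0.49  0.69  1.93  0.88  0.94 -0.92]
[0.0, -0.9, 0.74, 0.02, 0.4, 0.47] |d|0.62 t1.2
[0.0, -0.9, 0.74, 0.04, 0.4, 0.47] |d|0.62 t1.2
[0.0, -0.9, 0.74, 0.05, 0.4, 0.47] |d|0.62 t1.2
[0.0, -0.9, 0.74, 0.06, 0.4, 0.47] |d|0.62 t1.2
[0.0, -0.9, 0.74, 0.07, 0.4, 0.47] |d|0.62 t1.2
[0.0, -0.9, 0.74, 0.09, 0.4, 0.47] |d|0.62 t1.2
[0.0, -0.9, 0.74, 0.1, 0.39, 0.46] |d|0.62 t1.2
[0.0, -0.9, 0.74, 0.11, 0.39, 0.46] |d|0.62 t1.2
```

```bash
python3 -m crank '[[0,-0.9,0.75,0.02,0.4,0.47,-1],[0,-0.9,0.75,0.04,0.4,0.47,-1],[0,-0.9,0.75,0.05,0.4,0.47,-1],[0,-0.9,0.75,0.06,0.4,0.47,-1],[0,-0.9,0.75,0.07,0.4,0.47,-1],[0,-0.9,0.75,0.09,0.4,0.47,-1],[0,-0.9,0.75,0.1,0.36,0.42,-1],[0,-0.9,0.75,0.1,0.28,0.32,-1],[0,0,0,0,0,0,-1],[0,0,0,0,0,0,-1]]'
python3 - <<'E'
from h import *
state(); cv2.imwrite("pics/w4.png",cams.grab_frame("wrist"))
cv2.imwrite("pics/s4.png",cv2.resize(cams.grab_frame("scene")[130:310,240:440],(600,540)))
q,Q=pose(pf(0,-10,24.5),A,0); plan(line(q,Q,1))
E
```

```text
clock: 4.52
eef_pos: [565.8, -9.7, 21.5]
tcp_rot: [-0.881, -0.008, -0.079]
contact_force: [-1.2, -5.6, 5.5]
opening: 0.572
t4.52 foot plate-frame [ -3.35 -10.98  24.6 ] phi 0.2 head-err 1.0 F [-1.22 -5.64  5.49] M [-0.45  0.09  0.07] op 0.572 q [-0.39  0.71  1.86  0.82  0.99 -0.92]
[0.17, 0.81, -0.43, -0.26, 0.25, 0.23] |d|0.42 t0.9
```

View pics/w4.png

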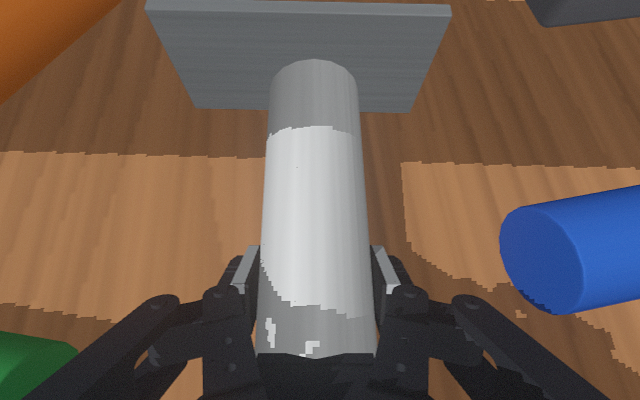

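View pics/s4.png

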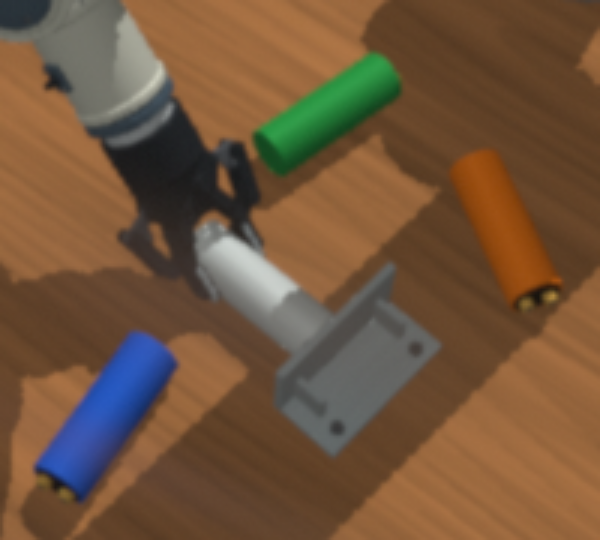

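```bash
python3 -m crank '[[0.1,0.4,-0.2,0,0.1,0.11,-1],[0.1,0.4,-0.2,0,0.1,0.11,-1],[0,0,0,0,0.1,0.11,-1],[0,0,0,0,0.1,0.11,-1],[0,0,0,0,0.1,0.11,-1],[0,0,0,0,0.1,0.11,-1],[0,0,0,0,0.1,0.11,-1],[0,0,0,0,0,0,-1],[0,0,0,0,0,0,-1],[0,0,0,0,0,0,-1]]'
python3 - <<'E'
from h import *
state(); cv2.imwrite("pics/w5.png",cams.grab_frame("wrist")); state()
cv2.imwrite("pics/t5.png",cv2.resize(cams.grab_frame("top")[90:290,220:420],(600,600)))
E
```

```text
clock: 5.45
eef_pos: [566.0, -4.4, 21.5]
tcp_rot: [-0.882, -0.007, -0.102]
contact_force: [-0.2, -2.4, 1.8]
opening: 0.574
t5.45 foot plate-frame [  1.9  -12.99  24.44] phi 0.3 head-err -0.4 F [-0.24 -2.42  1.85] M [-0.27 -0.09 -0.02] op 0.574 q [-0.38  0.71  1.87  0.83  0.97 -0.91]
t5.50 foot plate-frame [  1.9  -12.97  24.44] phi 0.3 head-err -0.3 F [-0.14 -2.56  3.32] M [-0.32 -0.01  0.01] op 0.570 q [-0.38  0.71  1.87  0.83  0.97 -0.91]
```

View pics/w5.png

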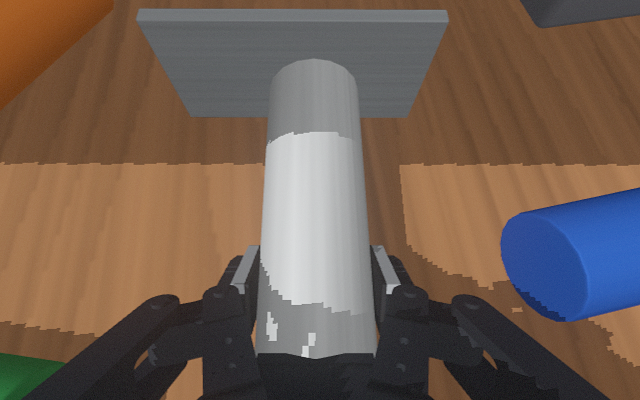

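View pics/t5.png

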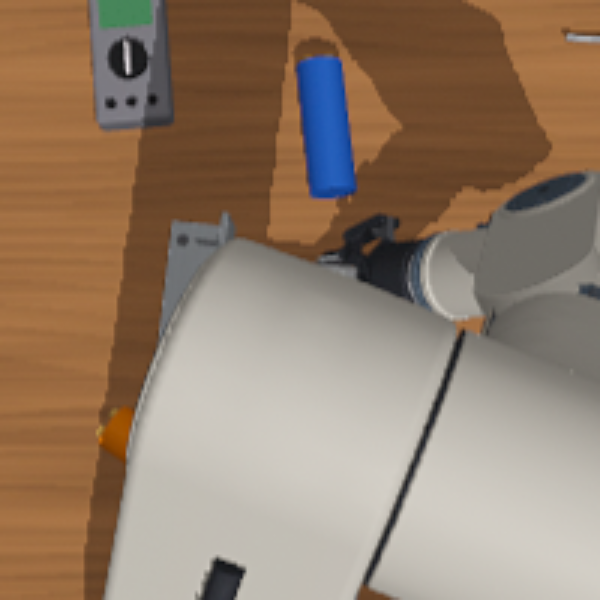

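```bash
python3 -m crank '[[0,0,0,0,0.1,0.11,-1],[0,0,0,0,0.1,0.11,-1],[0,0,0,0,0.1,0.11,-1],[0,0,0,0,0.1,0.11,-1],[0,0,0,0,0.1,0.11,-1],[0,0,0,0,0.1,0.11,-1],[0,0,0,0,0.1,0.11,-1],[0,0,0,0,0.1,0.11,-1],[0,0,0,0,0.1,0.11,-1],[0,0,0,0,0.1,0.11,-1]]'
python3 - <<'E'
from h import *
state(); cv2.imwrite("pics/w6.png",cams.grab_frame("wrist")); state()
E
```

```text
clock: 6.38
eef_pos: [566.0, -4.0, 21.5]
tcp_rot: [-0.902, -0.013, -0.101]
contact_force: [-5.2, -16.3, 9.9]
opening: 0.575
t6.38 foot plate-frame [  2.37 -12.87  22.36] phi 1.4 head-err -0.3 F [ -5.22 -16.27   9.87] M [-0.93  0.86  0.61] op 0.575 q [-0.37  0.7   1.88  0.83  0.95 -0.9 ]
t6.43 foot plate-frame [  2.37 -12.88  22.36] phi 1.4 head-err -0.3 F [ -5.17 -16.18   9.51] M [-0.93  0.83  0.68] op 0.574 q [-0.37  0.7   1.88  0.83  0.95 -0.9 ]
```

View pics/w6.png

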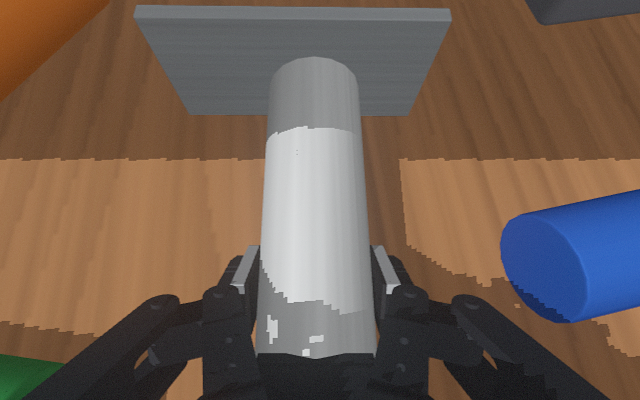

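```bash
cat >> h.py <<'E'
O=O+2.0*ex
def raise_(phis,bx=1.0,bz=-1.5,y=None,head=0.0):
    p,R,_=now(); K=R*RR.inv(); C=p-K.apply(REL); y=(C-O)@ey if y is None else y
    pts=[]
    for ph in phis:
        a=np.radians(ph); pts.append(pose(pf(-25*np.sin(a)+bx,y,25*np.cos(a)+bz),A+np.radians(head),a))
    plan(pts)
E
python3 - <<'E'
from h import *
raise_([1.5+2.5*k for k in range(1,11)],y=-12)
E
```

```text
[-2.58, 0.02, 0.59, -0.02, -0.51, 0.27] |d|0.58 t2.6
[-2.5, -0.01, 0.01, 0.0, -0.4, 0.19] |d|0.45 t2.5
[-2.5, -0.01, 0.01, 0.0, -0.4, 0.18] |d|0.44 t2.5
[-2.5, -0.01, 0.01, 0.0, -0.39, 0.18] |d|0.43 t2.5
[-2.5, -0.01, 0.01, 0.0, -0.38, 0.18] |d|0.42 t2.5
[-2.5, -0.01, 0.01, 0.0, -0.37, 0.18] |d|0.41 t2.5
[-2.5, -0.01, 0.01, 0.0, -0.36, 0.17] |d|0.40 t2.5
[-2.5, -0.01, 0.01, 0.0, -0.35, 0.17] |d|0.39 t2.5
[-2.5, -0.01, 0.01, 0.0, -0.34, 0.17] |d|0.38 t2.5
[-2.5, -0.01, 0.01, 0.0, -0.33, 0.18] |d|0.37 t2.5
```

```bash
python3 -m crank '[[-2.5,0,0.3,0,-0.42,0.22,-1],[-2.5,0,0.2,0,-0.4,0.19,-1],[-2.5,0,0,0,-0.4,0.18,-1],[-2.5,0,0,0,-0.39,0.18,-1],[-2.5,0,0,0,-0.38,0.18,-1],[-2.5,0,0,0,-0.37,0.18,-1],[-2.5,0,0,0,-0.36,0.17,-1],[-2.5,0,0,0,-0.35,0.17,-1],[-2.5,0,0,0,-0.34,0.17,-1],[-2.5,0,0,0,-0.33,0.18,-1]]'
python3 - <<'E'
from h import *
state(); cv2.imwrite("pics/w7.png",cams.grab_frame("wrist")); state()
cv2.imwrite("pics/s7.png",cv2.resize(cams.grab_frame("scene")[130:310,240:440],(600,540)))
raise_([26.5+2.5*k for k in range(1,11)],y=-12)
E
```

```text
clock: 7.27
eef_pos: [562.8, -6.0, 61.5]
tcp_rot: [-1.355, -0.0, -0.101]
contact_force: [-0.9, -4.3, 1.3]
opening: 0.573
t7.27 foot plate-frame [-11.9   -9.85  17.2 ] phi 27.4 head-err -0.3 F [-0.94 -4.29  1.3 ] M [-0.28  0.1   0.06] op 0.573 q [-0.14  0.5   1.91  0.31  0.77 -0.27]
t7.32 foot plate-frame [-11.62 -10.21  17.75] phi 27.6 head-err -0.3 F [ 0.32 -9.64  4.78] M [-1.46  0.1  -0.17] op 0.572 q [-0.14  0.5   1.91  0.31  0.77 -0.26]
[-1.61, -0.34, -0.07, 0.2, -0.46, 0.28] |d|0.58 t1.6
[-2.5, -0.01, 0.01, 0.0, -0.31, 0.18] |d|0.36 t2.5
[-2.5, -0.01, 0.01, 0.0, -0.3, 0.18] |d|0.35 t2.5
[-2.5, -0.01, 0.01, 0.0, -0.29, 0.19] |d|0.35 t2.5
[-2.5, -0.01, 0.01, 0.0, -0.29, 0.19] |d|0.35 t2.5
[-2.5, -0.01, 0.01, 0.0, -0.28, 0.2] |d|0.34 t2.5
[-2.5, -0.01, 0.01, 0.0, -0.27, 0.21] |d|0.34 t2.5
[-2.5, -0.01, 0.01, 0.0, -0.27, 0.21] |d|0.34 t2.5
[-2.5, -0.01, 0.01, 0.0, -0.26, 0.22] |d|0.34 t2.5
[-2.5, -0.01, 0.01, 0.0, -0.25, 0.23] |d|0.34 t2.5
```

View pics/w7.png

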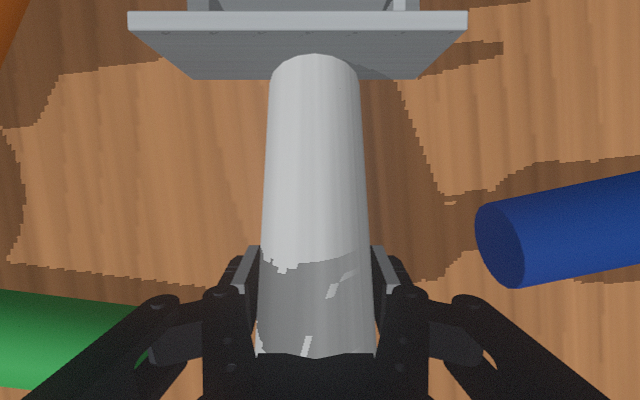

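View pics/s7.png

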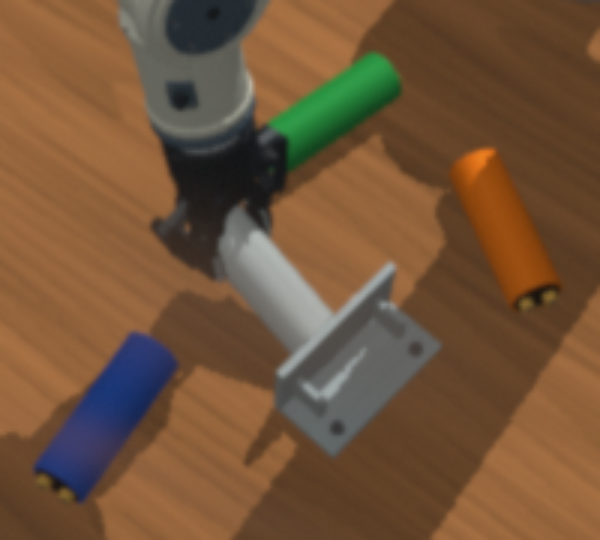

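```bash
python3 -m crank '[[-2,-0.2,0,0.1,-0.38,0.22,-1],[-2.5,-0.1,0,0.05,-0.34,0.19,-1],[-2.5,0,0,0,-0.32,0.19,-1],[-2.5,0,0,0,-0.3,0.19,-1],[-2.5,0,0,0,-0.29,0.19,-1],[-2.5,0,0,0,-0.28,0.2,-1],[-2.5,0,0,0,-0.27,0.21,-1],[-2.5,0,0,0,-0.27,0.21,-1],[-2.5,0,0,0,-0.26,0.22,-1],[-2.5,0,0,0,-0.25,0.23,-1]]'
python3 - <<'E'
from h import *
state(); cv2.imwrite("pics/w8.png",cams.grab_frame("wrist")); state()
im=cams.grab_frame("scene");cv2.imwrite("pics/s8r.png",im);cv2.imwrite("pics/s8.png",cv2.resize(im[130:310,240:440],(600,540)))
raise_([52+2.5*k for k in range(1,11)],y=-12)
E
```

```text
clock: 8.2
eef_pos: [563.4, 11.8, 91.0]
tcp_rot: [-1.801, 0.002, -0.093]
contact_force: [0.4, -1.9, 3.3]
opening: 0.577
t8.20 foot plate-frame [-22.4   -7.88  10.93] phi 53.0 head-err 0.3 F [ 0.4  -1.87  3.35] M [0.06 0.05 0.04] op 0.577 q [ 0.15  0.48  1.86 -0.29  0.89  0.44]
t8.25 foot plate-frame [-21.86  -7.9   11.  ] phi 53.2 head-err 0.4 F [-0.91 -6.87 11.14] M [-1.25 -0.   -0.04] op 0.569 q [ 0.15  0.48  1.86 -0.29  0.89  0.44]
[-1.51, 0.12, -0.28, 0.36, -0.46, 0.35] |d|0.68 t1.5
[-2.5, -0.01, 0.01, 0.0, -0.25, 0.25] |d|0.35 t2.5
[-2.5, -0.01, 0.01, 0.0, -0.24, 0.26] |d|0.35 t2.5
[-2.5, -0.01, 0.01, 0.0, -0.24, 0.27] |d|0.36 t2.5
[-2.5, -0.01, 0.01, 0.0, -0.24, 0.27] |d|0.36 t2.5
[-2.5, -0.01, 0.01, 0.0, -0.24, 0.28] |d|0.37 t2.5
[-2.5, -0.01, 0.01, 0.0, -0.24, 0.29] |d|0.38 t2.5
[-2.5, -0.01, 0.01, 0.0, -0.24, 0.3] |d|0.39 t2.5
[-2.5, -0.01, 0.01, 0.0, -0.24, 0.31] |d|0.40 t2.5
[-2.5, -0.01, 0.01, 0.0, -0.25, 0.32] |d|0.41 t2.5
```

View pics/w8.png

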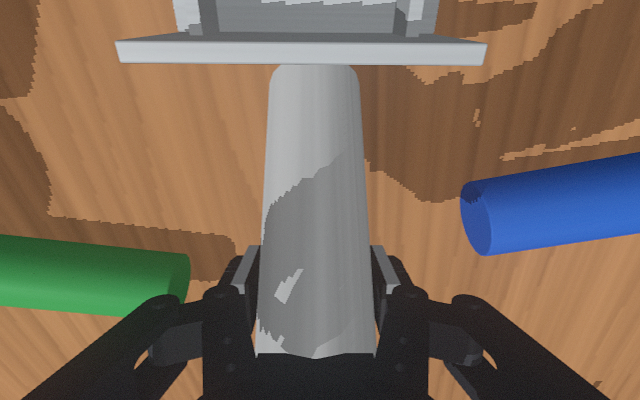

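View pics/s8.png

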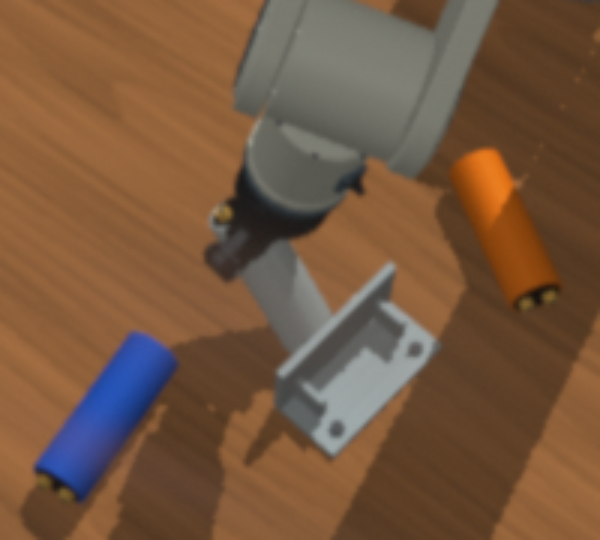

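```bash
cat >> h.py <<'E'
REL=REL-np.array([2,0,3.9])
E
python3 - <<'E'
from h import *
state(); raise_([52.5+2.5*k for k in range(1,11)],y=-8,bx=.7,bz=-1.5)
E
```

```text
t8.30 foot plate-frame [-19.83  -7.91  15.02] phi 53.0 head-err 0.5 F [ 1.21 -4.76  7.6 ] M [-0.83 -0.11 -0.07] op 0.571 q [ 0.15  0.48  1.86 -0.29  0.89  0.43]
[-2.01, 0.12, -0.28, -0.04, -0.07, 0.27] |d|0.28 t2.0
[-2.5, -0.01, 0.01, 0.0, -0.25, 0.23] |d|0.34 t2.5
[-2.5, -0.01, 0.01, 0.0, -0.25, 0.24] |d|0.34 t2.5
[-2.5, -0.01, 0.01, 0.0, -0.25, 0.25] |d|0.35 t2.5
[-2.5, -0.01, 0.01, 0.0, -0.24, 0.26] |d|0.36 t2.5
[-2.5, -0.01, 0.01, 0.0, -0.24, 0.27] |d|0.36 t2.5
[-2.5, -0.01, 0.01, 0.0, -0.24, 0.28] |d|0.37 t2.5
[-2.5, -0.01, 0.01, 0.0, -0.25, 0.29] |d|0.38 t2.5
[-2.5, -0.01, 0.01, 0.0, -0.25, 0.3] |d|0.39 t2.5
[-2.5, -0.01, 0.01, 0.0, -0.25, 0.3] |d|0.40 t2.5
```

```bash
python3 -m crank '[[-2.2,0.1,-0.2,0,-0.15,0.26,-1],[-2.5,0,0,0,-0.25,0.23,-1],[-2.5,0,0,0,-0.25,0.24,-1],[-2.5,0,0,0,-0.25,0.25,-1],[-2.5,0,0,0,-0.24,0.26,-1],[-2.5,0,0,0,-0.24,0.27,-1],[-2.5,0,0,0,-0.24,0.28,-1],[-2.5,0,0,0,-0.25,0.29,-1],[-2.5,0,0,0,-0.25,0.3,-1],[-2.5,0,0,0,-0.25,0.3,-1]]'
python3 - <<'E'
from h import *
state(); cv2.imwrite("pics/w9.png",cams.grab_frame("wrist")); state()
im=cams.grab_frame("scene");cv2.imwrite("pics/s9.png",cv2.resize(im[130:310,240:440],(600,540)))
raise_([78,80,82,84,86,88,90],y=-8,bx=.7,bz=-1.5)
E
```

```text
clock: 9.13
eef_pos: [564.9, 47.3, 103.2]
tcp_rot: [-2.252, 0.003, -0.09]
contact_force: [1.6, -0.3, 1.0]
opening: 0.571
t9.13 foot plate-frame [-24.81  -5.96   5.66] phi 78.8 head-err 1.2 F [ 1.56 -0.28  0.97] M [ 0.25 -0.23  0.12] op 0.571 q [ 0.41  0.63  1.74 -0.63  1.22  0.85]
t9.18 foot plate-frame [-24.22  -5.85   5.23] phi 79.0 head-err 1.4 F [ 0.29 -0.21 10.95] M [-1.02 -0.26  0.14] op 0.575 q [ 0.41  0.63  1.74 -0.63  1.23  0.86]
[0.84, 0.3, -0.12, 0.16, 0.22, 0.05] |d|0.28 t0.9
[-2.0, -0.01, 0.01, 0.0, -0.21, 0.25] |d|0.32 t2.0
[-2.0, -0.01, 0.01, 0.0, -0.21, 0.26] |d|0.33 t2.0
[-2.0, -0.01, 0.01, 0.0, -0.21, 0.26] |d|0.34 t2.0
[-2.0, -0.01, 0.01, 0.0, -0.22, 0.27] |d|0.34 t2.0
[-2.0, -0.01, 0.01, 0.0, -0.22, 0.27] |d|0.35 t2.0
[-2.0, -0.01, 0.01, 0.0, -0.22, 0.27] |d|0.35 t2.0
```

View pics/w9.png

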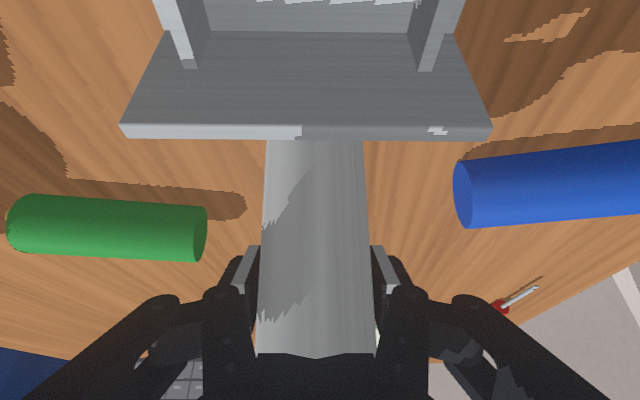

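View pics/s9.png

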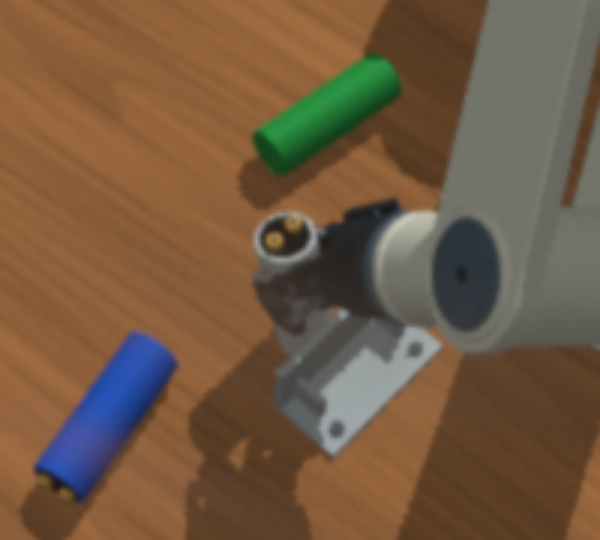

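```bash
python3 -m crank '[[-1.2,0.2,-0.1,0.05,0,0.2,-1],[-2,0.1,0,0.05,-0.2,0.25,-1],[-2,0,0,0,-0.2,0.25,-1],[-2,0,0,0,-0.2,0.26,-1],[-2,0,0,0,-0.21,0.26,-1],[-2,0,0,0,-0.21,0.27,-1],[-1,0,0,0,-0.1,0.14,-1],[0,0,0,0,0,0,-1],[0,0,0,0,0,0,-1],[0,0,0,0,0,0,-1]]'
python3 - <<'E'
from h import *
state(); cv2.imwrite("pics/w10.png",cams.grab_frame("wrist")); state()
im=cams.grab_frame("scene");cv2.imwrite("pics/s10.png",cv2.resize(im[160:280,270:400],(780,720)[:2]))
cv2.imwrite("pics/t10.png",cv2.resize(cams.grab_frame("top")[90:290,220:420],(600,600)))
raise_([90],y=-8,bx=0,bz=0)
E
```

```text
clock: 10.07
eef_pos: [566.8, 68.8, 101.5]
tcp_rot: [-2.483, 0.006, -0.086]
contact_force: [1.0, -0.5, 4.3]
opening: 0.574
t10.07 foot plate-frame [-26.3   -5.55   0.47] phi 87.9 head-err -189.9 F [ 1.02 -0.48  4.32] M [-0.09 -0.64  0.3 ] op 0.574 q [ 0.51  0.75  1.65 -0.72  1.42  0.97]
t10.12 foot plate-frame [-26.28  -5.54   0.46] phi 88.0 head-err -189.8 F [ 2.64 -0.27  4.69] M [-0.09 -0.63  0.27] op 0.571 q [ 0.51  0.75  1.65 -0.72  1.42  0.97]
[1.97, 0.43, -0.03, 0.18, 0.22, -0.09] |d|0.30 t2.0
```

View pics/w10.png

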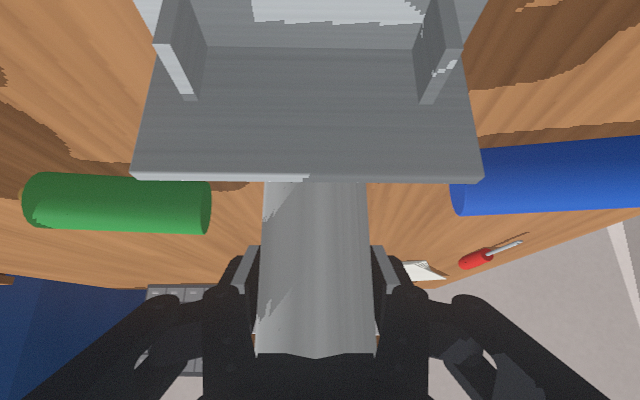

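```bash
python3 -c "
import cv2;a=cv2.imread('pics/s10.png');cv2.imwrite('pics/s10b.png',cv2.resize(a,(600,554)))"
```

```text
(no output)
```

View pics/s10b.png

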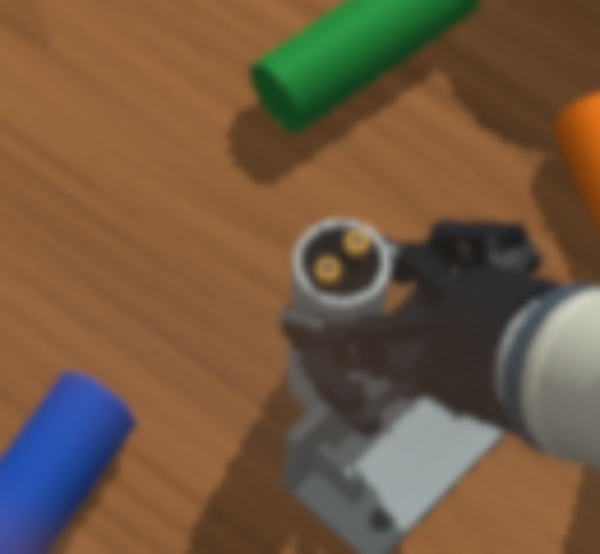

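View pics/t10.png

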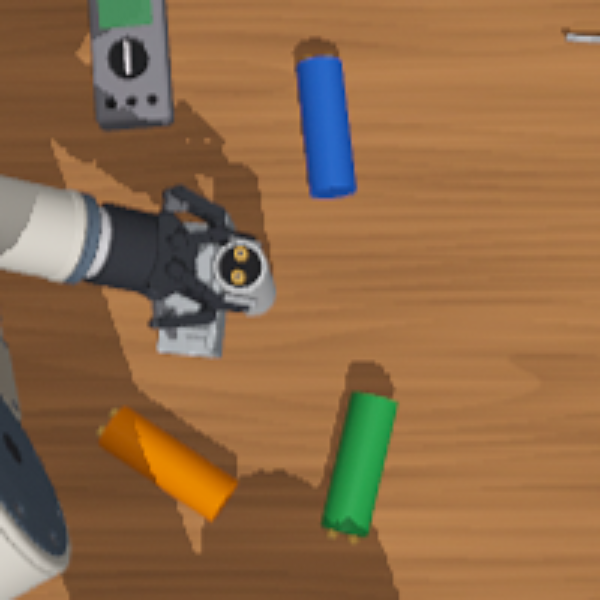

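Run:
```python
from h import *
for n,w in(("top",ray("top",(239/3+220,265/3+90),140)),("scene",ray("scene",(343/600*130+270,262/554*120+160),140))):
    print(n,w,(w-O)@ex,(w-O)@ey)
p,R,s=now();K=R*RR.inv();C=p-K.apply(REL);u=K.apply([1,0,0]);print(C,u,C+140*u, ((C+140*u)-O)@ex,((C+140*u)-O)@ey)
```

```text
top [567.69  74.6  140.  ] -24.178272116545653 -6.543831132909226
scene [566.72  73.78 140.  ] -25.08573038514554 -5.650439800127428
[566.47  72.65   0.45] [0.01 0.03 1.  ] [567.76  77.38 140.36] -21.40717659958614 -6.341443887387426
```

```bash
python3 -m crank '[[0,0,0,0,0,0,0],[0,0,0,0,0,0,0.4],[0,0,0,0,0,0,0.8],[0,0,0,0,0,0,0.9],[0,0,0,0,0,0,0.9],[0,0,0,0,0,0,0.9],[0,0,0,0,0,0,0.9],[0,0,0,0,0,0,0.9],[0,0,0,0,0,0,0.9],[0,0,0,0,0,0,0.9]]'
python3 - <<'E'
from h import *
state(); cv2.imwrite("pics/w11.png",cams.grab_frame("wrist"))
im=cams.grab_frame("scene");cv2.imwrite("pics/s11.png",cv2.resize(im[160:280,270:400],(600,554)))
E
```

```text
clock: 11.05
eef_pos: [563.5, 68.5, 99.2]
tcp_rot: [-2.48, 0.013, -0.089]
contact_force: [-0.1, 0.6, 0.3]
opening: 0.949
t11.05 foot plate-frame [-26.6   -1.62  -1.91] phi 88.0 head-err -201.9 F [-0.13  0.56  0.26] M [ 0.35 -0.07  0.05] op 0.949 q [ 0.51  0.75  1.66 -0.72  1.41  0.96]
```

View pics/w11.png

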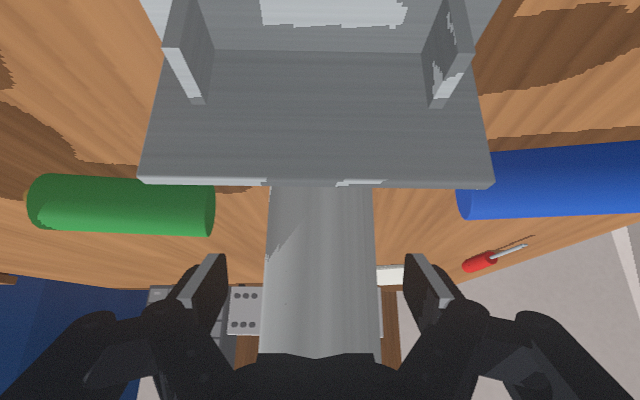

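View pics/s11.png

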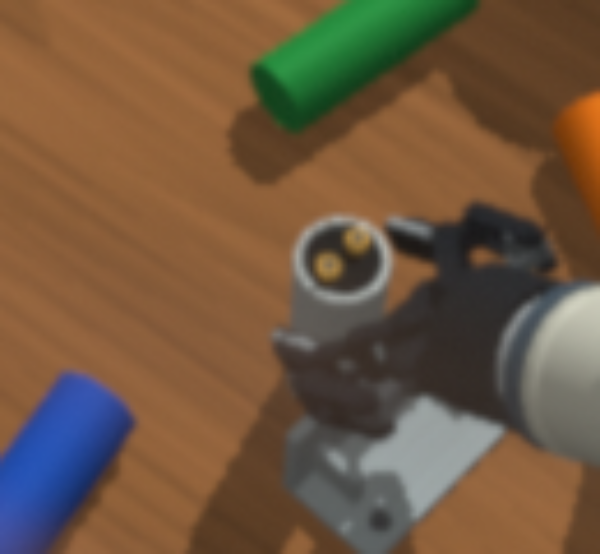

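```bash
python3 -m crank '[[0,0,0,0,-0.5,0,1],[0,0,0,0,-1,0,1],[0,0,0,0,-1.5,0,1],[0,0,0,0,-1.8,0,1],[0,0,0,0,-1.8,0,1],[0,0,0,0,-1.8,0,1],[0,0,0,0,-1.8,0,1],[0,0,0,0,-1.5,0,1],[0,0,0,0,-1,0,1],[0,0,0,0,0,0,1]]'
python3 - <<'E'
from h import *
print(now()[0],now()[2]["contact_force"],now()[2]["clock"]); w=cams.grab_frame("wrist");cv2.imwrite("pics/w12.png",w)
im=cams.grab_frame("scene");cv2.imwrite("pics/s12.png",im);cv2.imwrite("pics/s12z.png",cv2.resize(im[160:280,270:400],(600,554)))
t=cams.grab_frame("top");cv2.imwrite("pics/t12.png",t);cv2.imwrite("pics/t12z.png",cv2.resize(t[90:290,220:420],(600,600)))
E
```

```text
clock: 11.98
eef_pos: [573.8, 177.8, 184.9]
tcp_rot: [-2.477, 0.013, -0.089]
contact_force: [0.7, -0.5, 0.2]
opening: 1.0
[573.76 177.78 184.91] [ 0.74 -0.5   0.16] 11.9833
```

View pics/w12.png

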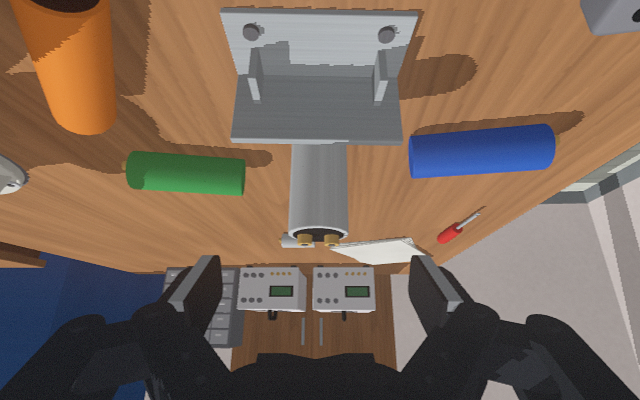

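View pics/s12z.png

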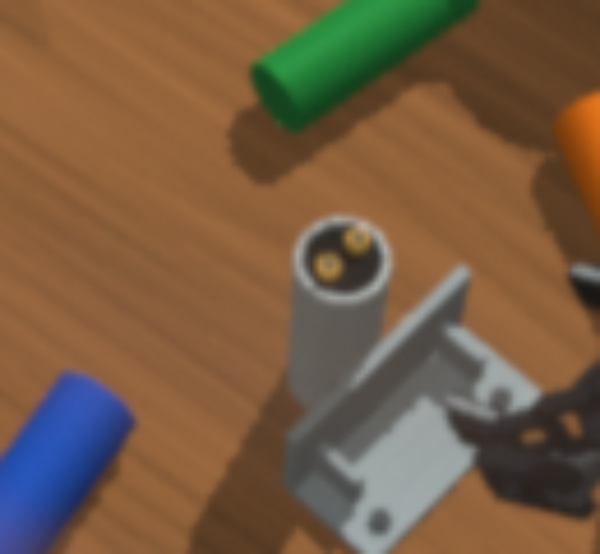

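View pics/t12z.png

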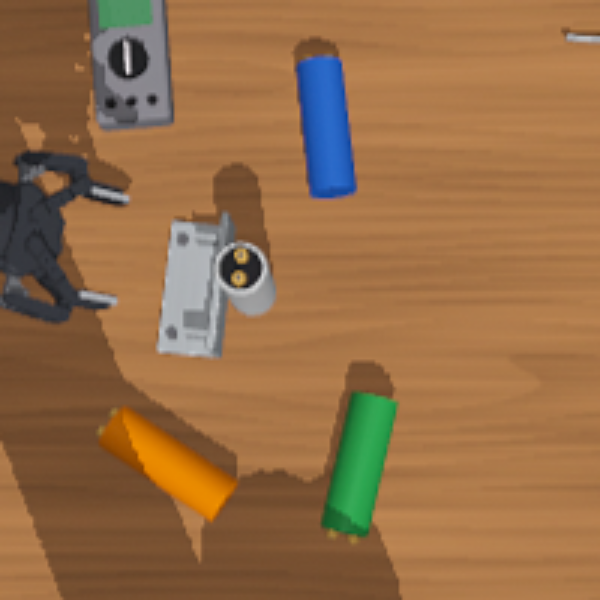

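Run:
```python
from h import *
p,R,s=now(); h=cams.camera_info("wrist");T=np.eye(4);T[:3,:3]=R.as_matrix();T[:3,3]=p
W=dict(view=np.linalg.inv(T@h["hand_eye"]),intrinsics=h["intrinsics"])
t=np.linspace(0,2*np.pi,40); B=pf(-25,-6,0)
P=np.vstack([B+[0,0,z]+25*np.c_[np.cos(t),np.sin(t),0*t] for z in(0,140)])
out=[]
for n,f,box in(("w","pics/w12.png",(220,90,440,280)),("top","pics/t12.png",(260,150,340,220)),("scene","pics/s12.png",(310,190,390,260))):
    im=cv2.imread(f); x0,y0,x1,y1=box; k=260/(y1-y0)
    z=cv2.resize(im[y0:y1,x0:x1],None,fx=k,fy=k); hull=cv2.convexHull(proj(n,P,W if n=="w" else None).astype(np.float32))[:,0]
    cv2.polylines(z,[np.round((hull+.5-[x0,y0])*k).astype(int)],True,(0,0,255),1); out.append(z)
o=cv2.hconcat(out); cv2.imwrite("pics/chk.png",cv2.resize(o,(800,int(o.shape[0]*800/o.shape[1]))))
a,b=cv2.imread("pics/top0.png").astype(int),cv2.imread("pics/t12.png").astype(int)
d=np.abs(a-b).max(2); print("small cap diff",d[190:240,455:490].max(),"reel",np.mean(d[200:225,188:216]>40),"s.time",s["clock"])
cv2.imwrite("pics/reel.png",cv2.resize(np.hstack([a[190:235,170:230],b[190:235,170:230]]).astype(np.uint8),None,fx=5,fy=5))
```

```text
small cap diff 6 reel 0.0 s.time 12.1333
```

View pics/chk.png

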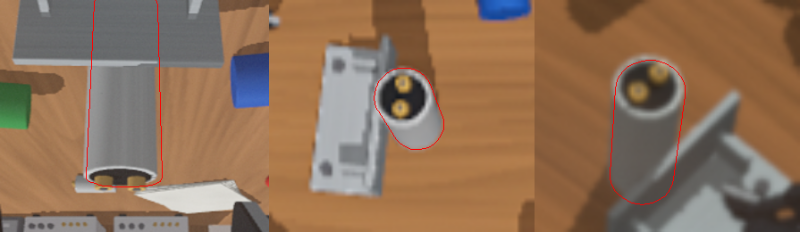

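View pics/reel.png

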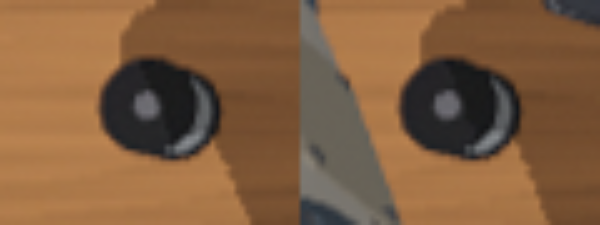

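The red outline of an upright can model, at x = -25 and y = -6 mm, matches the can in all three views. The reel and the small can have not moved. I am handing in.

```bash
python3 -c "
from rig import order; print(order.sign_off())"
```

```text
the job is handed in; nothing more can be done
None
```

The capacitor is standing terminals up against the front of the plate, and I handed the job in at about 12 s of the 35 s allowed.

I gripped it near the terminal end and slid it along the bench until it butted the plate, with about 16 N on the wrist. I then tipped it up with its foot in the corner of plate and bench, released it and backed the arm clear.

**Last checks:**
- **Position:** An upright can drawn 25 mm in front of the plate and 6 mm off its centre line matched all three camera views to about 2 mm. That puts it well inside the plate's sides.
- **Other objects:** In the top camera, the small capacitor and the solder reel look the same before and after. The blue, green and orange cans showed no visible movement.
- **Force:** The wrist read about zero after I withdrew. The highest reading I saw, between moves, was about 20 N.

**Disagreements:**
- **Plate position:** The can butted about 2 mm deeper than I had measured the plate to be, which is within the calibration error. I corrected for it.
- **Slip in the grip:** The can slipped about 4 mm in the fingers as the raise began, so the tool's own angle read 92° at the end. The cameras showed the can upright.
- **Bench contact:** I could not see the foot directly during the raise. I judged contact from the upward force at each stop, which was only 1 to 3 N just as each move ended and rose to 5 to 11 N a moment later.

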